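# Press the cap home in the loaded hand press

### The job

Two identical hand presses stand on the lab bench; only one has a vial with a blue cap standing under its ram. Swing that press's red-handled lever all the way down to its stop so that the cap is pressed home, hold it there for a moment, then let the lever spring back up. Leave the empty press's lever alone and the vial standing in its press.

Things in the scene. Friction and masses are not known exactly. Their poses are not given: they have to be found in the camera images.
- press_grip (a point): Middle of the red cross grip (horizontal bar, diameter 28, length 90 mm) on the loaded press's lever, a 14 mm arm 200 mm long from hinge axis to grip. Hinge axis horizontal, 200 mm above the bench. Site y runs along the bar, parallel to the hinge; lever up: z vertical, x horizontal from grip to press (point turns with the lever). The press is fixed and lies beyond the grip, seen from the robot.
- press_lever (a joint): Lever of the loaded press, rad. 0 = up: hinge-to-grip line 0.60 above horizontal, grip middle 313 mm high. Grows as the grip goes down; 0.80 = stop: line 0.20 below horizontal, grip 160 mm high. A spring always drives it up: pushing down takes 6 N at the top, about 15 N at the stop. The ram drops 35 mm per rad and meets the cap near 0.57.
- cap: Blue cap, diameter 25, height 16 mm, on an amber vial (diameter 23) standing loose in the aluminium nest of the loaded press, under its head (66 x 136 mm, heights 150 to 250 mm). Origin: middle of its top, z up; straight below the hinge line, 90 mm to the grip's -y side. Top 115 mm above the bench at first, about 107 mm once pressed home; it stays down by friction.
- idle_lever (a joint): Lever of the other press, same machine, size and colours, but with no vial in it, rad: 0 = up, grows downwards. To be left alone.
There are look-alikes about, which are no part of the job. Of the things shaped like the part that bears cap, the amber glass one is meant.

How it is judged:
By the outcome, as a careful person would: the job done as asked, in the order asked, and still so for the second after the job is handed in, with the robot touching nothing.
It also fails if it takes over 38 s, if anything falls off the work surface, if the arm or the gripper's body presses on something with over 40 N, if the wrist force passes 120 N, or if a joint passes its speed limit or range.

### The arm

A 7-joint arm with a two-finger parallel gripper is mounted at the origin on the work surface. World frame = base frame: x ahead of the robot, y to its left, z up, the work surface at z = 0. Lengths are in m, angles in rad, forces in N, time in s.
With the tool pointing down it reaches from about 0.425 to 0.875 m from the base axis. Payload 4.7 kg.
Tool frame: the origin (TCP) lies on the mounting face of the last link; the fingertips stand 182 mm ahead of it and the grasp point (between the pads) lies 164 mm ahead of it; x points along the fingers, y is the direction in which the jaws open and shut, and the axes are right-handed (so a half turn about x gives the same grasp; the last joint's range is limited). The gripper opens to 87 mm and grips with 3 to 60 N. Pads are 19 mm wide; open, the fingers measure 117 mm over their backs; the gripper's body (75 mm by 190 mm) begins 51 mm behind the grasp point.
Start: joints at [-1.274, 0.321, -0.07, 1.45, 0.023, 1.371, -0.057], TCP at [0.181, 0.624, 0.405] pointing down, gripper open.
Joint ranges: [-2.86, 2.86], [-0.3, 2.09], [-1.38, 1.24], [0.06, 2.45], [-1.56, 4.7], [0.09, 2.05], [-2.69, 2.69]. Speed limits (rad/s): [2.57, 2.57, 3.14, 3.14, 3.14, 3.14, 3.14].

### API

Orientations are given as a rotation vector (axis times angle).
In Python, from bench import monitor, get_image, ctrl gives the robot as it stands.
- The arm moves only by the shell command python3 -m creep 'ROWS' [FORCE]. ROWS is JSON, a list of rows, each a list of 7 numbers: the shift along the tool's x, y, z in mm, then the turn, a rotation vector about the tool's x, y, z in rad, then the finger opening in mm, from 0 to 87. A call has 1 to 5 rows; each row shifts and turns the commanded pose from where the row before left it, along the tool's axes as they then stand; what a row does not reach is not made up. A row lasts 1/10 s, in which the tool goes at most 50 mm and 8.59 degrees, less where a joint would pass 70% of its speed; a pose out of reach is approached as far as the arm can. A call is refused whole if a number of a shift passes 50 or a number of a turn 0.15, either way. A call with a gripper value outside its range is refused whole. The fingers move at their own pace and stop on an object; FORCE is the grip in N (left out, the last holds). Time passes only in rows, so rows that do not move let the fingers close. It gives the time, the measured TCP pose, the force and the opening at its end, in the units of the state.
- monitor.get_state(): the state, without advancing time (a new reading comes with each control period).
- get_image(name): name is "scene" or "top"; returns a dict with "img" (480x640x3 uint8, red, green, blue), "mtx" (3x3 intrinsics, pixels), "view" (4x4, takes a point from world to camera coordinates). Camera axes: x right, y up, looking along -z (the intrinsics and any distortion apply to the point x, -y, -z); pixel columns grow to the right and rows downward; lengths in m; the calibration is good to about 2 mm. A picture is of the moment at which its call begins. There is no depth.
- ctrl.close_job(): hands the job in, once; it reports no verdict.
The state is a dict: "time": time; "joint_positions": joint angles; "qd": joint speeds; "joint_torque": joint torques, N m; "position": TCP position; "tool_rot": TCP orientation; "ft_force": force on the tool from outside, world axes, zero at the start; "torque": the same for the moment, N m; "grip_width": opening from 0.0 (shut) to 1.0 (fully open).
Only numpy, scipy, OpenCV 4.12 (cv2) and the standard library are available. Lean on these libraries where they do the work, as an engineer would, in place of code of your own. Each camera call takes 0.05 s, during which the arm holds its last target.

## Working session

There is one attempt and no reset: what is moved stays moved. The work goes in short steps, Python scripts to look and compute and a shell command to move; the robot and the scene stay as the last step left them, time stands still between calls to the robot, and variables do not carry over. Pictures are saved under pics/ and viewed, and the job is handed in when it is done.

```bash
mkdir -p pics; ls
python3 - <<'E'
from bench import monitor,get_image
import cv2,numpy as np
for n in("scene","top"):
    d=get_image(n);cv2.imwrite(f"pics/{n}0.png",d["img"][:,:,::-1]);np.savez(f"{n}.npz",mtx=d["mtx"],view=d["view"]);print(n,d["mtx"],d["view"],[k for k in d])
s=monitor.get_state();print(s)
E
```

```text
pics
scene [[436.74973106   0.         315.5739088 ]
 [  0.         436.74973106 240.12630351]
 [  0.           0.           1.        ]] [[-0.04658814  0.9988718  -0.00920208  0.038094  ]
 [-0.59287629 -0.0202358   0.80503926  0.19459212]
 [ 0.8039448   0.04296098  0.59315016 -1.43346282]
 [ 0.          0.          0.          1.        ]] ['img', 'mtx', 'view']
top [[491.47927408   0.         334.2273558 ]
 [  0.         491.47927408 239.91804535]
 [  0.           0.           1.        ]] [[-0.02476435 -0.99945395  0.02187518 -0.01036693]
 [ 0.99108205 -0.02167925  0.13147771 -0.62752957]
 [-0.13093168  0.02493606  0.99107774 -1.04356743]
 [ 0.          0.          0.          1.        ]] ['img', 'mtx', 'view']
{'time': 0.1, 'joint_positions': array([-1.27395117,  0.32177994, -0.07007022,  1.45154713,  0.02257201,
        1.37077803, -0.05691972]), 'qd': array([-0.00144138, -0.00220918, -0.00058557, -0.0021197 , -0.00013504,
       -0.00035332, -0.00033464]), 'joint_torque': array([-6.05220011e-04, -4.92573845e+01, -4.06088233e-01, -3.13402963e+01,
       -6.41906122e-02,  3.93961603e-02,  5.44199122e-05]), 'position': array([0.18133037, 0.62401528, 0.40375324]), 'tool_rot': array([ 0.2205956 ,  1.55955258, -0.22330048]), 'ft_force': array([ 0.29818518,  0.79102042, -0.0674687 ]), 'torque': array([0.01072255, 0.01836641, 0.01482618]), 'grip_width': 0.9999514953197404}
```

View pics/scene0.png

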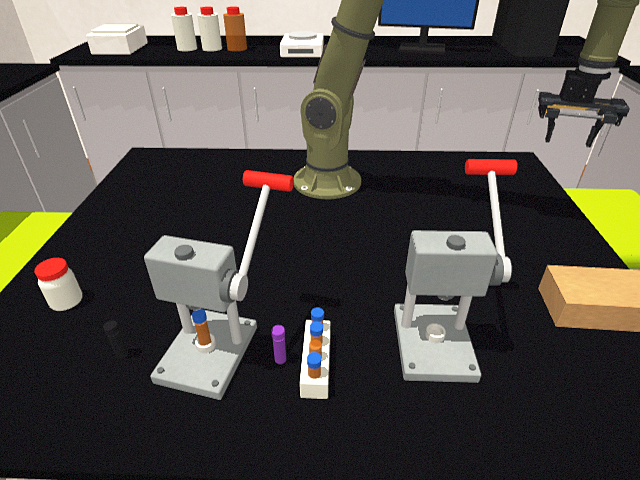

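View pics/top0.png

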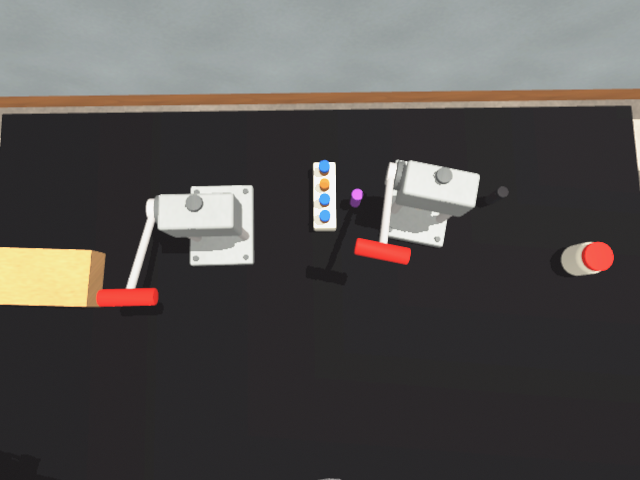

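Run:
```python
import cv2
a=cv2.imread("pics/scene0.png");b=cv2.imread("pics/top0.png")
cv2.imwrite("pics/c1.png",cv2.resize(a[150:250,220:320],None,fx=6,fy=6,interpolation=2))
cv2.imwrite("pics/c2.png",cv2.resize(b[150:275,340:490],None,fx=4.8,fy=4.8,interpolation=2))
```

```text
(no output)
```

View pics/c1.png

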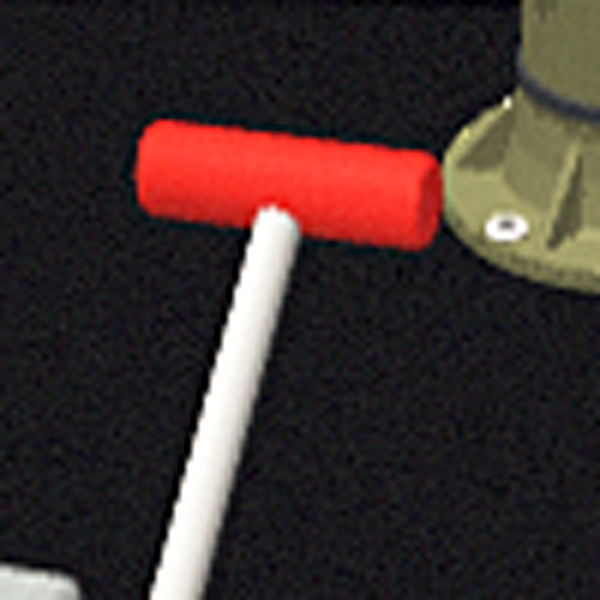

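View pics/c2.png

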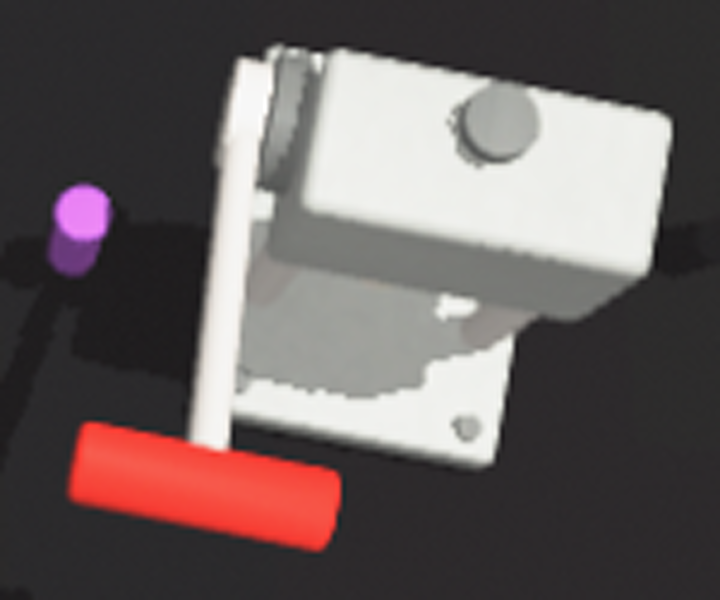

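```bash
cat > h.py <<'E'
import numpy as np
def load(n): d=np.load(n+".npz");return d["mtx"],d["view"]
def ray(n,u,v):
    K,V=load(n);R=V[:3,:3];t=V[:3,3]
    d=np.linalg.inv(K)@[u,v,1];d=R.T@[d[0],-d[1],-d[2]];return -R.T@t,d/np.linalg.norm(d)
def onz(n,u,v,z):
    o,d=ray(n,u,v);return o+d*(z-o[2])/d[2]
def tri(*obs):
    A=0;b=0
    for o in obs:
        c,d=ray(*o);P=np.eye(3)-np.outer(d,d);A=A+P;b=b+P@c
    return np.linalg.solve(A,b)
def proj(n,p):
    K,V=load(n);q=V[:3,:3]@p+V[:3,3];q=K@[q[0],-q[1],-q[2]];return q[:2]/q[2]
E
python3 - <<'E'
from h import *
S=lambda x,y:(220+x/6,150+y/6)
T=lambda x,y:(340+x/4.8,150+y/4.8)
p=tri(("scene",*S(289,184)),("top",*T(205,486)));print(p,proj("scene",p),S(289,184),proj("top",p),T(205,486))
print("cz",onz("scene",*S(289,184),.313),onz("top",*T(205,486),.313))
a=onz("top",*T(86,460),.313);b=onz("top",*T(327,510),.313);print(a,b,np.linalg.norm(a-b))
d=a-b;print("yaw",np.arctan2(-d[0],d[1]))
a=onz("scene",*S(424,200),.313);b=onz("scene",*S(150,168),.313);d=a-b;print(np.linalg.norm(d),"yaw",np.arctan2(-d[0],d[1]))
# head top corners at z=.25
c=[onz("top",*T(*q),.25) for q in((338,50),(670,118),(645,275),(302,210))]
c=np.array(c);print(c);d=c[0]-c[1];print(np.arctan2(-d[0],d[1]))
E
```

```text
[ 0.57073936 -0.09646793  0.31069036] [267.35487522 180.59899237] (268.1666666666667, 180.66666666666666) [381.8227404  251.37071726] (382.7083333333333, 251.25)
cz [ 0.57515901 -0.09421665  0.313     ] [ 0.57066119 -0.09765679  0.313     ]
[ 0.58056007 -0.05700868  0.313     ] [ 0.56143518 -0.1393411   0.313     ] 0.08452448920998182
yaw -0.22824099772278036
0.08715032266847472 yaw -0.20104346139302398
[[ 0.74288005 -0.16245499  0.25      ]
 [ 0.71395667 -0.28786458  0.25      ]
 [ 0.65349965 -0.27450795  0.25      ]
 [ 0.6810409  -0.14603577  0.25      ]]
-0.22666787907582048
```

```bash
cat > t.py <<'E'
from h import *
from scipy.spatial.transform import Rotation as Ro
from bench import monitor
g=np.array([.572,-.096,.313]);psi=-.22
sx=np.array([np.cos(psi),np.sin(psi),0]);sy=np.array([-np.sin(psi),np.cos(psi),0])
hinge=g+.2*np.cos(.6)*sx;hinge[2]=.2
def grip(q):
    a=.6-q;return hinge-.2*np.cos(a)*sx+np.array([0,0,.2*np.sin(a)])
def st():
    s=monitor.get_state();return s,np.array(s["position"]),Ro.from_rotvec(s["tool_rot"])
def togo(target):
    s,p,R=st()
    c=[Ro.from_matrix(np.column_stack([[0,0,-1],k*sy,np.cross([0,0,-1],k*sy)])) for k in(1,-1)]
    w=min(((R.inv()*x).as_rotvec() for x in c),key=np.linalg.norm)
    print("t",s["time"],"p",p.round(4),"F",s["ft_force"].round(1),"gw",round(s["grip_width"],2))
    print("tool shift mm",(R.inv().apply(target-p)*1000).round(1),"turn",w.round(3),"R\n",R.as_matrix().round(3))
E
python3 - <<'E'
from t import *
print("idle",onz("top",128,297,.313))
togo(g+[0,0,.014+.182+.03])
E
```

```text
idle [0.50579527 0.31632727 0.313     ]
t 0.1 p [0.1813 0.624  0.4038] F [ 0.3  0.8 -0.1] gw 1.0
tool shift mm [-134.2 -582.7  576.1] turn [-0.063  0.     0.002] R
 [[-0.     0.279  0.96 ]
 [-0.002  0.96  -0.279]
 [-1.    -0.002  0.   ]]
```

```bash
python3 -m creep '[[-45,0,0,0,0,0,0],[-45,0,0,0,0,0,0],[-45,0,0,-0.063,0,0,0],[-15,0,0,0,0,0,0],[0,-20,20,0,0,0,0]]' 20
python3 - <<'E'
from t import *
togo(g+[0,0,.014+.182+.04])
E
```

```text
time: 0.6
position: [0.1936, 0.6023, 0.557]
tool_rot: [0.172, 1.566, -0.164]
ft_force: [1.0, -0.2, -0.7]
grip_width: 0.629
t 0.6 p [0.1936 0.6023 0.557 ] F [ 1.  -0.2 -0.7] gw 0.63
tool shift mm [   3.7 -602.2  517.9] turn [ 0.006 -0.002 -0.005] R
 [[-0.001  0.212  0.977]
 [ 0.005  0.977 -0.212]
 [-1.     0.005 -0.002]]
```

```bash
python3 -m creep '[[0,-35,30,0,0,0,0],[0,-35,30,0,0,0,0],[0,-35,30,0,0,0,0],[0,-35,30,0,0,0,0],[0,-35,30,0,0,0,0]]'; python3 -m creep '[[0,-35,30,0,0,0,0],[0,-35,30,0,0,0,0],[0,-35,30,0,0,0,0],[0,-35,30,0,0,0,0],[0,-35,30,0,0,0,0]]';  python3 - <<'E'
from t import *
togo(g+[0,0,.014+.182+.04])
E
```

```text
time: 1.1
position: [0.3054, 0.3949, 0.5544]
tool_rot: [0.172, 1.564, -0.173]
ft_force: [0.1, -0.3, 0.0]
grip_width: 0.172
time: 1.6
position: [0.4134, 0.1913, 0.5545]
tool_rot: [0.173, 1.564, -0.172]
ft_force: [0.7, 0.1, 0.4]
grip_width: 0.009
t 1.6 p [0.4134 0.1913 0.5545] F [0.7 0.1 0.4] gw 0.01
tool shift mm [   5.4 -245.8  217.4] turn [ 0. -0. -0.] R
 [[-0.     0.218  0.976]
 [ 0.     0.976 -0.218]
 [-1.     0.    -0.   ]]
```

```bash
python3 -m creep '[[0,-35,30,0,0,0,0],[0,-35,30,0,0,0,0],[0,-35,30,0,0,0,0],[0,-35,30,0,0,0,0],[0,-35,30,0,0,0,0]]'; python3 -m creep '[[0,-20,20,0,0,0,0],[0,-10,10,0,0,0,0],[0,0,0,0,0,0,0],[0,0,0,0,0,0,0]]';  python3 - <<'E'
from t import *
togo(g+[0,0,.014+.182+.04])
E
```

```text
time: 2.1
position: [0.5216, -0.012, 0.5546]
tool_rot: [0.173, 1.564, -0.172]
ft_force: [0.0, 0.4, -0.9]
grip_width: 0.005
time: 2.5
position: [0.5439, -0.0454, 0.5543]
tool_rot: [0.173, 1.565, -0.172]
ft_force: [0.3, 0.8, 0.3]
grip_width: 0.005
t 2.5 p [ 0.5439 -0.0454  0.5543] F [0.3 0.8 0.3] gw 0.01
tool shift mm [  5.3 -43.3  38.5] turn [ 0.    -0.001 -0.   ] R
 [[-0.001  0.218  0.976]
 [ 0.     0.976 -0.218]
 [-1.     0.    -0.001]]
```

```bash
python3 -m creep '[[0,-22,20,0,0,0,0],[0,-21,18,0,0,0,0],[10,0,0,0,0,0,0],[10,0,0,0,0,0,0],[0,0,0,0,0,0,0]]';  python3 - <<'E'
from t import *
from bench import get_image
import cv2
togo(g+[0,0,.014+.182])
a=get_image("scene")["img"][:,:,::-1];b=get_image("top")["img"][:,:,::-1]
o=np.hstack([cv2.resize(a[100:300,180:380],(400,400),interpolation=2),cv2.resize(b[140:340,290:490],(400,400),interpolation=2)])
cv2.imwrite("pics/p1.png",o)
E
```

```text
time: 3.0
position: [0.5713, -0.094, 0.5328]
tool_rot: [0.171, 1.568, -0.169]
ft_force: [0.6, -0.3, 0.0]
grip_width: 0.007
t 3.0 p [ 0.5713 -0.094   0.5328] F [ 0.6 -0.3  0. ] gw 0.01
tool shift mm [23.8 -1.8  1.2] turn [ 0.003 -0.004 -0.001] R
 [[-0.003  0.215  0.977]
 [ 0.002  0.977 -0.215]
 [-1.     0.001 -0.004]]
```

View pics/p1.png

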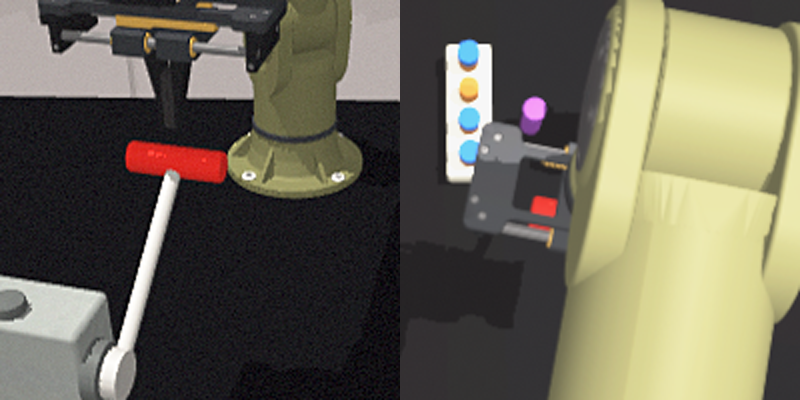

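Run:
```python
from t import *
s,p,R=st()
t=p+R.apply([.182,0,0]);u=proj("scene",t);print(t,(u-[180,100])*2)
for k in(0,-.045,.045):print((proj("scene",g+k*sy)-[180,100])*2)
for q in(0,.1,.2,.3,.4,.5,.6,.7,.8):
  d=grip(q)-g;print(q,(d@sx*1000).round(1),(-d[2]*1000).round(1))
```

```text
[ 0.57134881 -0.09424873  0.35248478] [173.57642426 119.51805817]
[174.84435481 159.62089952]
[128.73242089 153.78195424]
[222.1094397  165.60586307]
0 0.0 0.1
0.1 -10.4 17.1
0.2 -19.1 35.1
0.3 -26.0 53.9
0.4 -30.9 73.3
0.5 -33.9 93.0
0.6 -34.9 113.0
0.7 -33.9 133.0
0.8 -30.9 152.7
```

Run:
```python
from bench import get_image
import cv2
a=get_image("scene")["img"][:,:,::-1]
cv2.imwrite("pics/p2.png",cv2.resize(a[120:200,220:320],None,fx=8,fy=7,interpolation=2)[:600])
```

```text
(no output)
```

View pics/p2.png

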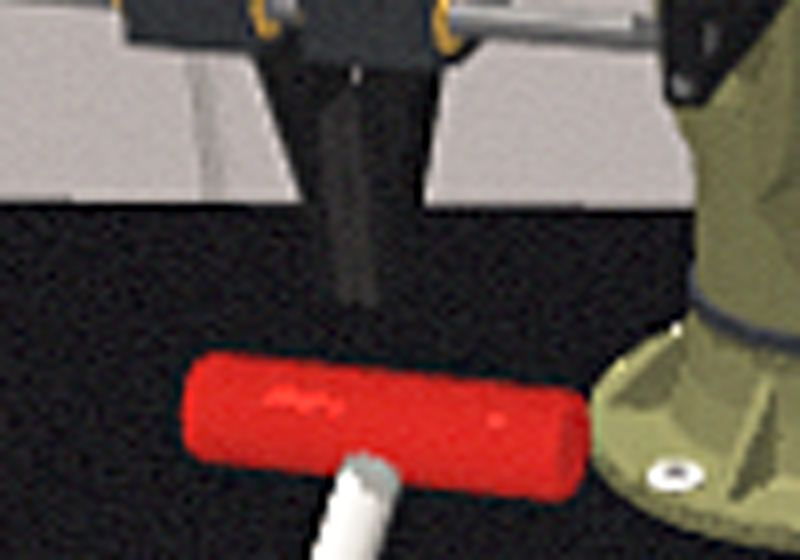

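```bash
python3 -m creep '[[8,-2,1,0.003,0,0,0],[8,0,0,0,0,0,0],[5,0,0,0,0,0,0],[5,0,-2,0,0,0,0],[0,0,0,0,0,0,0]]';  python3 - <<'E'
from t import *
togo(g+[0,0,.014+.182])
E
```

```text
time: 3.65
position: [0.5701, -0.0979, 0.5086]
tool_rot: [0.175, 1.563, -0.175]
ft_force: [0.9, -0.6, 3.4]
grip_width: 0.005
t 3.65 p [ 0.5701 -0.0979  0.5086] F [ 0.9 -0.6  3.4] gw 0.0
tool shift mm [-0.4  2.3  1.4] turn [-0.003  0.    -0.   ] R
 [[ 0.     0.221  0.975]
 [ 0.     0.975 -0.221]
 [-1.     0.     0.   ]]
```

```bash
python3 -m creep '[[8.5,0,-5,0,0,0,0],[8.5,0,-5,0,0,0,0],[9,0,-4,0,0,0,0],[9,0,-4,0,0,0,0],[0,0,0,0,0,0,0]]';  python3 - <<'E'
from t import *
togo(grip(.2)+[0,0,.014+.182])
E
python3 -m creep '[[9.5,0,-3.5,0,0,0,0],[9.5,0,-3,0,0,0,0],[9.5,0,-2.5,0,0,0,0],[10,0,-2,0,0,0,0],[0,0,0,0,0,0,0]]';  python3 - <<'E'
from t import *
togo(grip(.4)+[0,0,.014+.182])
from bench import get_image
import cv2
a=get_image("scene")["img"][:,:,::-1]
cv2.imwrite("pics/p3.png",cv2.resize(a[120:320,130:330],None,fx=3,fy=3,interpolation=2))
E
```

```text
time: 4.15
position: [0.5515, -0.0939, 0.4738]
tool_rot: [0.176, 1.567, -0.174]
ft_force: [-5.5, 0.7, 7.0]
grip_width: 0.008
t 4.15 p [ 0.5515 -0.0939  0.4738] F [-5.5  0.7  7. ] gw 0.01
tool shift mm [-0.   2.5  1.3] turn [-0.003 -0.003 -0.001] R
 [[-0.003  0.221  0.975]
 [ 0.002  0.975 -0.221]
 [-1.     0.001 -0.003]]
time: 4.65
position: [0.5411, -0.0916, 0.4351]
tool_rot: [0.176, 1.566, -0.174]
ft_force: [-5.6, 1.1, 7.0]
grip_width: 0.005
t 4.65 p [ 0.5411 -0.0916  0.4351] F [-5.6  1.1  7. ] gw 0.0
tool shift mm [-0.7  2.4  0.2] turn [-0.003 -0.003 -0.   ] R
 [[-0.003  0.221  0.975]
 [ 0.001  0.975 -0.221]
 [-1.     0.    -0.003]]
```

View pics/p3.png

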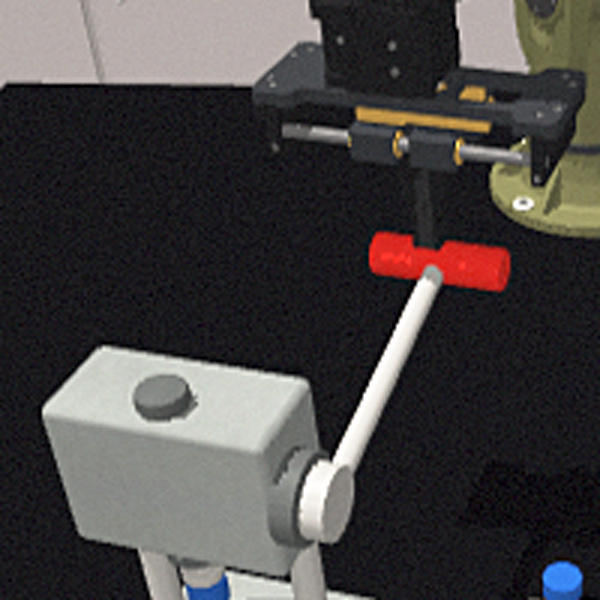

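```bash
python3 -m creep '[[10,0,-1.5,0,0,0,0],[10,0,-1,0,0,0,0],[10,0,-0.5,0,0,0,0],[10,0,-0.5,0,0,0,0],[0,0,0,0,0,0,0]]';  python3 - <<'E'
from t import *
togo(grip(.6)+[0,0,.014+.182])
E
python3 -m creep '[[10,0,0.5,0,0,0,0],[10,0,0.5,0,0,0,0],[10,0,1,0,0,0,0],[8,0,1.5,0,0,0,0],[0,0,0,0,0,0,0]]';  python3 - <<'E'
from t import *
togo(grip(.8)+[0,0,.014+.182])
from bench import get_image
import cv2
a=get_image("scene")["img"][:,:,::-1]
cv2.imwrite("pics/p4.png",cv2.resize(a[180:380,130:330],None,fx=3,fy=3,interpolation=2))
E
```

```text
time: 5.2
position: [0.5379, -0.0908, 0.3953]
tool_rot: [0.175, 1.566, -0.175]
ft_force: [-5.6, 0.8, 7.2]
grip_width: 0.003
t 5.2 p [ 0.5379 -0.0908  0.3953] F [-5.6  0.8  7.2] gw 0.0
tool shift mm [-0.7  2.4 -0.6] turn [-0.003 -0.003 -0.   ] R
 [[-0.002  0.221  0.975]
 [ 0.001  0.975 -0.221]
 [-1.     0.    -0.003]]
time: 5.7
position: [0.5414, -0.0916, 0.3573]
tool_rot: [0.175, 1.567, -0.175]
ft_force: [-5.7, 1.4, 6.8]
grip_width: 0.003
t 5.7 p [ 0.5414 -0.0916  0.3573] F [-5.7  1.4  6.8] gw 0.0
tool shift mm [ 1.1  2.3 -0.1] turn [-0.003 -0.003 -0.   ] R
 [[-0.003  0.221  0.975]
 [ 0.001  0.975 -0.221]
 [-1.     0.    -0.003]]
```

View pics/p4.png

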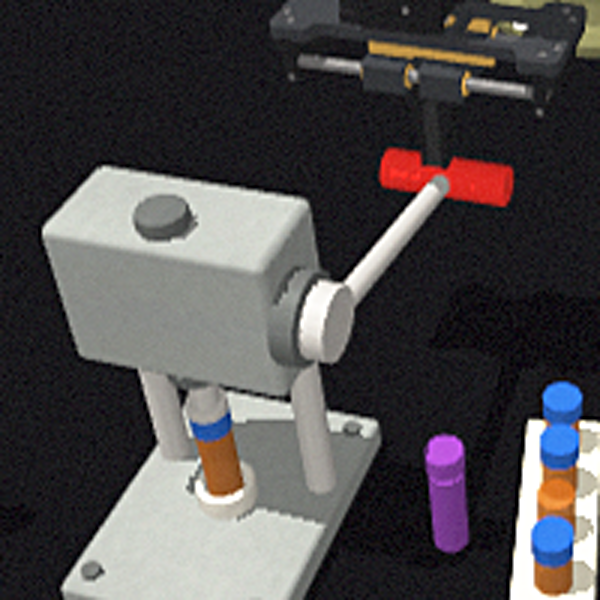

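```bash
for i in 1; do python3 -m creep '[[2,0,0.3,0,0,0,0],[0,0,0,0,0,0,0]]'; python3 -m creep '[[2,0,0.3,0,0,0,0],[0,0,0,0,0,0,0]]';python3 -m creep '[[2,0,0.3,0,0,0,0],[0,0,0,0,0,0,0]]'; done
```

```text
time: 5.95
position: [0.5418, -0.0918, 0.3566]
tool_rot: [0.176, 1.566, -0.174]
ft_force: [-6.6, 2.0, 9.5]
grip_width: 0.004
time: 6.15
position: [0.542, -0.092, 0.356]
tool_rot: [0.177, 1.566, -0.174]
ft_force: [-11.0, 2.3, 18.8]
grip_width: -0.001
time: 6.35
position: [0.5422, -0.0921, 0.3555]
tool_rot: [0.177, 1.567, -0.173]
ft_force: [-15.6, 3.2, 28.9]
grip_width: 0.003
```

```bash
python3 -m creep '[[1,0,0,0,0,0,0],[0,0,0,0,0,0,0],[0,0,0,0,0,0,0],[0,0,0,0,0,0,0],[0,0,0,0,0,0,0]]'; python3 -m creep '[[0,0,0,0,0,0,0],[0,0,0,0,0,0,0],[0,0,0,0,0,0,0],[0,0,0,0,0,0,0],[0,0,0,0,0,0,0]]'
python3 - <<'E'
from bench import get_image
import cv2
a=get_image("scene")["img"][:,:,::-1]
cv2.imwrite("pics/p5.png",cv2.resize(a[180:380,130:330],None,fx=3,fy=3,interpolation=2))
E
```

```text
time: 6.85
position: [0.5421, -0.0923, 0.3553]
tool_rot: [0.178, 1.566, -0.173]
ft_force: [-16.6, 3.4, 32.7]
grip_width: 0.004
time: 7.35
position: [0.5421, -0.0922, 0.3552]
tool_rot: [0.178, 1.566, -0.173]
ft_force: [-16.1, 2.9, 32.3]
grip_width: 0.005
```

View pics/p5.png

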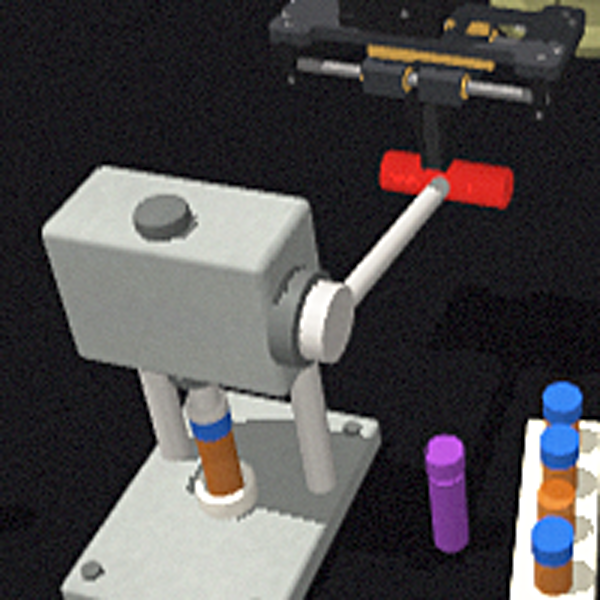

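The lever is at its stop: the force rose steeply with almost no further travel, and I held it there for about 1 s. Next I guide it back up along the arc.

```bash
python3 -m creep '[[-8,0,-1,0,0,0,0],[-12,0,-1.5,0,0,0,0],[-15,0,-1.5,0,0,0,0],[-15,0,0,0,0,0,0],[-15,0,1,0,0,0,0]]'; python3 -m creep '[[-15,0,2,0,0,0,0],[-15,0,3,0,0,0,0],[-15,0,4,0,0,0,0],[-14,0,5,0,0,0,0],[-13,0,6,0,0,0,0]]'; python3 -m creep '[[-12,0,6,0,0,0,0],[-10,0,6,0,0,0,0],[-8,0,4,0,0,0,0],[-8,0,2,0,0,0,0],[-10,0,0,0,0,0,0]]'; python3 -m creep '[[-15,0,0,0,0,0,0],[-15,0,0,0,0,0,0],[-15,0,0,0,0,0,0],[0,0,0,0,0,0,0],[0,0,0,0,0,0,0]]'
python3 - <<'E'
from bench import get_image
from t import *
import cv2
togo(g+[0,0,.014+.182])
a=get_image("scene")["img"][:,:,::-1]
cv2.imwrite("pics/p6.png",cv2.resize(a[140:380,130:330],None,fx=2.5,fy=2.5,interpolation=2))
cv2.imwrite("pics/p7.png",a)
E
```

```text
time: 7.9
position: [0.541, -0.0915, 0.4177]
tool_rot: [0.175, 1.558, -0.175]
ft_force: [2.5, -0.5, 4.0]
grip_width: 0.003
time: 8.4
position: [0.5597, -0.0954, 0.4881]
tool_rot: [0.175, 1.564, -0.175]
ft_force: [1.4, -0.7, 2.7]
grip_width: 0.004
time: 8.9
position: [0.577, -0.0993, 0.5349]
tool_rot: [0.175, 1.566, -0.175]
ft_force: [-0.1, 0.2, 0.3]
grip_width: 0.007
time: 9.4
position: [0.5769, -0.0996, 0.5801]
tool_rot: [0.175, 1.564, -0.175]
ft_force: [-0.2, -0.1, -0.6]
grip_width: 0.009
t 9.4 p [ 0.5769 -0.0996  0.5801] F [-0.2 -0.1 -0.6] gw 0.01
tool shift mm [71.1  2.4 -5.5] turn [-0.003 -0.    -0.   ] R
 [[-0.     0.221  0.975]
 [ 0.     0.975 -0.221]
 [-1.     0.    -0.   ]]
```

View pics/p6.png

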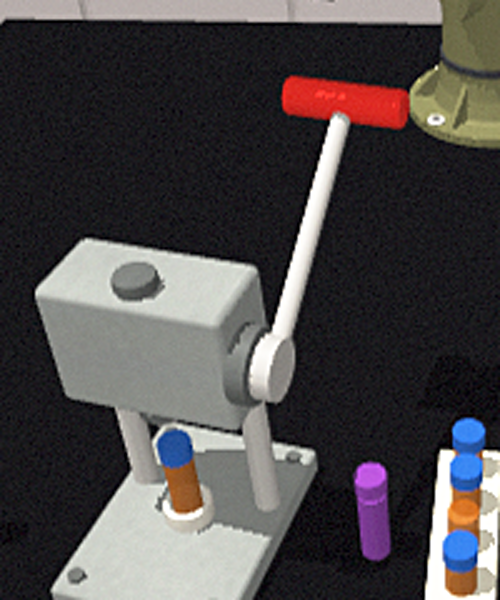

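View pics/p7.png

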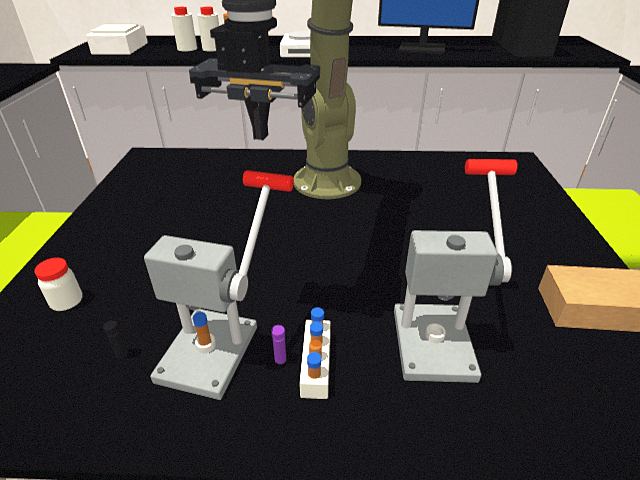

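Run:
```python
import cv2,numpy as np
from t import *
a=cv2.imread("pics/scene0.png");b=cv2.imread("pics/p7.png")
cv2.imwrite("pics/c3.png",np.hstack([cv2.resize(i[300:360,175:235],(400,400),interpolation=2) for i in(a,b)]))
c=hinge-.09*sy
for z in(.115,.107):c[2]=z;u=proj("scene",c);print(u,(u-[175,300])*400/60)
```

```text
[197.92159469 311.74325828] [152.81063127  78.28838854]
[198.65426537 314.81195964] [157.69510246  98.7463976 ]
```

View pics/c3.png

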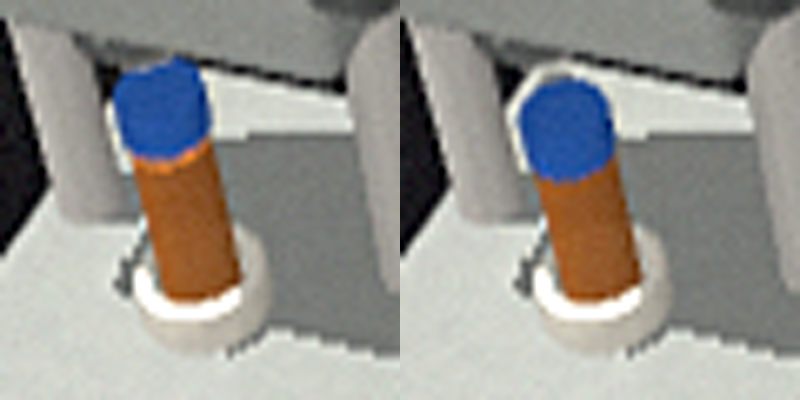

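The cap's lower edge moved from row 160 to row 180 in the crop. That is about 3 px, or roughly 8 mm, as expected for a cap pressed home. The vial is still standing.

Run:
```python
from bench import ctrl
print(ctrl.close_job())
```

```text
the job is handed in; nothing more can be done
None
```

The blue cap on the loaded press is pressed home and its lever is back up. The job was handed in at about 9.5 s of the 38 s allowed.

- **Press stroke:** I pushed the red grip down with closed fingertips, following its arc. At the bottom the force rose to about 32 N with almost no further travel, at the expected stop height. I held it there for about 1 s, then guided the lever back up and lifted clear.
- **Cap and vial:** Before and after pictures show the cap about 8 mm lower, matching the stated 115 to 107 mm. The vial is still standing in its nest.
- **Lever and surroundings:** In the last picture the loaded lever is back in its starting position and the empty press looks unchanged. The fingertips are about 70 mm above the grip, and the wrist force reads about 0 N.
- **Disagreements:** On the way down the force stayed at about 7 N vertical, below the 15 N stated near the stop, with about 5.6 N of sideways friction. Otherwise my measurements agreed within a few millimetres.

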